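Locate a drill template on its fixture pin

TASK

Pick up the drill template with the red handle and, its hole end towards the yellow block, rest it on top of the brass pin of the blue fixture with the hole still to one side of the pin. Then, pressing only lightly, slide it along the fence until its hole drops over the pin, let it down flush on the fixture, square to the fence, and let go. Do not drop or force it, and leave everything else on the bench where it is.

Things in the scene. Friction and masses are not known exactly. Their poses are not given: they have to be found in the camera images.
- template: The drill template: a loose aluminium plate, 90 mm (its x) by 190 mm (its y) by 8 mm thick, 0.27 to 0.45 kg, lying flat on the bench at first. Origin at the centre of its underside, z up. A red handle stands on it at y = -27 mm; its one through hole is at y = +33 mm. Six small brass rings near its edges are only shallow bushes.
- template_handle (a point): Centre of the template's red handle, half-way up: an upright block on the plate's centre line, 36 mm (x) by 14 mm (y) by 40 mm high. This point lies 28 mm above the plate's underside. Axes as template; the plate's ends lie 68 mm (-y) and 122 mm (+y) from it.
- template_hole (a point): Centre of the template's hole (round, through, 14 mm in diameter), at the plate's underside: 60 mm to the +y side of the handle and 28 mm below template_handle, 62 mm from the plate's +y end (the hole end), 45 mm from either long edge. Axes as template.
- fixture: Blue drilling fixture, bolted down: a slab 130 mm (its x) by 320 mm (its y), flat steel deck 25 mm above its underside. Origin at the centre of the underside. Along its +x side a fence, 14 mm high above the deck, inner face at x = +46 mm; at its +y end a yellow block, 16 mm high above the deck, 60 mm wide, inner face at y = +137 mm. More than 30 N between template and fixture counts as forcing.
- slot_mid (a point): Middle of the fixture's black slot, at deck height (fixture x = 0, y = +45 mm, z = 25 mm). The slot runs along the fixture's y. A fixed brass pin, 12 mm in diameter, 7 mm high above the deck, tip bevelled by 1 mm, stands in it at x = 0, up to 22 mm to either side (y) of this point: find it by feel or sight, its place is not reported. On the pin, the template clears the fence by 1 mm.
- impeller: bystander: loose steel pump impeller, 100 mm across, 35 mm high; origin under its centre
- bearing: bystander: loose steel bearing ring, 72 mm across, 18 mm high; origin under its centre
- wrench: bystander: loose wrench lying flat; origin at its middle, on the bench
- driver: bystander: loose screwdriver lying flat; origin at its middle, on the bench
- mug: bystander: black mug, 80 mm across, 100 mm high; origin under its centre
- can: bystander: can, 66 mm across, 150 mm high; origin under its centre
- flange: bystander: grey pipe flange with a stub, 110 mm across, 40 mm high; origin under its centre
Things that resemble listed ones, but are neither listed nor needed, are in the scene too. What is shaped like the template but purple is not meant.

How it is judged:
By the outcome, as a careful person would: the job done as asked, in the order asked, and still so for the second after the job is handed in, with the robot touching nothing.
It also fails if it takes over 64 s, if anything falls off the work surface, if the arm or the gripper's body presses on something with over 40 N, if the wrist force passes 120 N, or if a joint passes its speed limit or range.

ROBOT

A 7-joint arm with a two-finger parallel gripper is mounted at the origin on the work surface. World frame = base frame: x ahead of the robot, y to its left, z up, the work surface at z = 0. Lengths are in mm, angles in degrees, forces in N, time in s.
With the tool pointing down it reaches from about 350 to 775 mm from the base axis. Payload 3.1 kg.
Tool frame: the origin (TCP) lies at the very end of the fingers, on their centre line; the grasp point (between the pads) lies 19 mm behind it; z points along the fingers, y is the direction in which the jaws open and shut (so a half turn about z gives the same grasp; the last joint's range is limited). The gripper opens to 85 mm and grips with 20 to 120 N. Pads are 22 mm wide; open, the fingers measure 114 mm over their backs; the gripper's body (76 mm by 85 mm) begins 54 mm behind the grasp point. The pads swing forward as they close: fully open they stand 13 mm farther back than shut.
Start: joints at [74.101, 17.813, 0.802, 86.603, -0.252, 75.585, -1.558], TCP at [128.524, -534.789, 231.304] pointing down, gripper open.
Joint ranges: [-154.91, 154.91], [-16.99, 109.72], [-72.82, 74.43], [7.12, 147.25], [-82.49, 262.49], [11.32, 116.49], [-174.64, 174.64]. Speed limits (degrees/s): [159.86, 159.86, 180, 180, 180, 180, 180].

INTERFACE

Orientations are given as a 3x3 rotation matrix whose columns are the frame's x, y, z axes.
In Python, from bench import ctrl, viewer, ticket gives the robot as it stands.
- The arm moves only by the tool servo_tool, never from a script. Its argument "series" is text: rows parted by semicolons, each of 7 numbers parted by spaces: the shift along the tool's x, y, z as a fraction of full scale, then the turn, a rotation vector about the tool's x, y, z as a fraction of full scale, then the opening in per cent of the stroke, from 0 (shut) to 100 (fully open). In form: x y z rx ry rz hand; .... A call has 1 to 12 rows; each row shifts and turns the commanded pose from where the row before left it, along the tool's axes as they then stand; what a row does not reach is not made up. Full scale, the value 1, is 0.025 m for a shift and 0.15 rad for a turn. A row lasts 1/8 s, in which the tool goes at most 62.5 mm and 10.7 degrees, less where a joint would pass 70% of its speed; a pose out of reach is approached as far as the arm can. A call with a number of a shift or a turn outside -1 to 1 is refused whole. A call with a gripper value outside its range is refused whole. The fingers move at their own pace and stop on an object; "force" is the grip in N (left out, the last holds). Time passes only in rows, so rows that do not move let the fingers close. It gives the time, the measured TCP pose, the force and the opening at its end, in the units of the state.
- ctrl.get_obs(): the state, without advancing time (a new reading comes with each control period).
- viewer.grab_frame(name): name is "scene" or "top" or "wrist"; returns a dict with "frame" (480x640x3 uint8, blue, green, red), "camera_matrix" (3x3 intrinsics, pixels), "T" (4x4, takes a point from camera to world coordinates). Camera axes: x right, y down, z forward; pixel columns grow to the right and rows downward; lengths in mm; the calibration is good to about 2 mm. A picture is of the moment at which its call begins. There is no depth.
- ticket.finish_job(): hands the job in, once; it reports no verdict.
The state is a dict: "time": time; "q": joint angles; "qd": joint speeds; "joint_torque": joint torques, N m; "tool_pos": TCP position; "tool_rot": TCP orientation; "contact_force": force on the tool from outside, world axes, zero at the start; "wrist_torque": the same for the moment, N m; "finger_gap": finger opening in mm.
Only numpy, scipy, OpenCV 4.12 (cv2) and the standard library are available. Lean on these libraries where they do the work, as an engineer would, in place of code of your own. Each camera call takes 0.05 s, during which the arm holds its last target. There are 200 camera calls.

## Working session

There is one attempt and no reset: what is moved stays moved. The work goes in short steps, Python scripts to look and compute and a tool call to move; the robot and the scene stay as the last step left them, time stands still between calls to the robot, and variables do not carry over. Pictures are saved under pics/ and viewed, about 8 in all and at most 12, crops included, and the job is handed in when it is done.

Besides the shell and the picture viewer there is one more tool, called after "Call:" as name(argument=value, ...) on one line, values as JSON. servo_tool: Moves the arm, as the interface text tells. Shift numbers are shares of 0.025 m and turn numbers shares of 0.15 rad, none past 1 either way. Its arguments: {"type":"object","properties":{"series":{"type":"string"},"force":{"type":"number"}},"required":["series"]}

```bash
ls; mkdir -p pics; cat > h.py <<'E'
import numpy as np, cv2
from bench import ctrl, viewer, ticket
def snap(name, fn):
    f=viewer.grab_frame(name); np.savez('pics/'+fn+'.npz',**{k:np.array(v) for k,v in f.items()})
    cv2.imwrite('pics/'+fn+'.png',np.array(f['frame'])); return f
def load(fn): return dict(np.load('pics/'+fn+'.npz'))
def px2w(f,uv,z):
    K,T=np.array(f['camera_matrix']),np.array(f['T'])
    uv=np.atleast_2d(uv).astype(float)
    d=np.c_[uv,np.ones(len(uv))]@np.linalg.inv(K).T@T[:3,:3].T
    o=T[:3,3]; return o+d*((z-o[2])/d[:,2])[:,None]
def w2px(f,p):
    K,T=np.array(f['camera_matrix']),np.array(f['T'])
    p=np.atleast_2d(p); c=(p-T[:3,3])@T[:3,:3]; q=c@K.T; return q[:,:2]/q[:,2:]
E
python3 - <<'E'
from h import *
np.set_printoptions(precision=3,suppress=True)
o=ctrl.get_obs(); print({k:np.round(v,2).tolist() for k,v in o.items()})
for n in('top','scene'):
    f=snap(n,n+'0'); print(n,np.array(f['T']),np.array(f['camera_matrix']))
E
```

```text
pics
{'time': 0.0, 'q': [74.1, 17.86, 0.8, 86.69, -0.25, 75.59, -1.56], 'qd': [0.02, -0.1, -0.03, -0.02, 0.04, 0.1, -0.09], 'joint_torque': [0.0, -37.99, 0.15, -23.06, 0.01, 0.01, 0.0], 'tool_pos': [128.31, -534.06, 230.21], 'tool_rot': [[0.97, 0.23, -0.0], [0.23, -0.97, 0.0], [-0.0, -0.0, -1.0]], 'contact_force': [0.49, 0.05, 0.23], 'wrist_torque': [-0.02, -0.0, 0.07], 'finger_gap': 85.23}
top [[  -0.002   -0.98     0.197  330.164]
 [  -1.       0.      -0.008    9.216]
 [   0.008   -0.197   -0.98  1089.7  ]
 [   0.       0.       0.       1.   ]] [[435.394   0.    314.504]
 [  0.    435.394 247.246]
 [  0.      0.      1.   ]]
scene [[  -0.782    0.333   -0.527 1207.186]
 [   0.623    0.439   -0.647  859.169]
 [   0.016   -0.835   -0.55   796.634]
 [   0.       0.       0.       1.   ]] [[562.979   0.    322.126]
 [  0.    562.979 240.889]
 [  0.      0.      1.   ]]
```

View pics/top0.png

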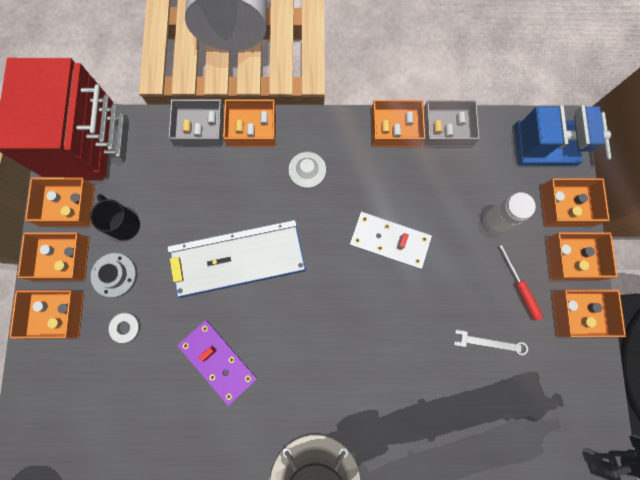

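View pics/scene0.png

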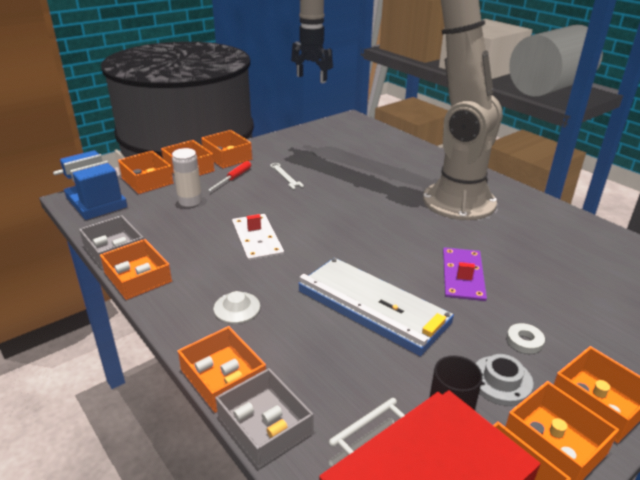

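The top view shows the wanted aluminium plate at (391,240) with its red handle at (403,241) and its hole at about (379,236). Three things could be taken for it:
- the purple plate at (217,362), also with a red handle, which the task excludes
- the red screwdriver handle at (530,300)
- the fixture deck at (237,258)

I choose the plate at (391,240). The fixture has its fence on the far side and its yellow block at (176,269), with the pin near (212,262). Next is a close crop.

```bash
python3 - <<'E'
from h import *
a=cv2.imread('pics/top0.png')
def c(x0,y0,w,h,s): return cv2.resize(a[y0:y0+h,x0:x0+w],None,fx=s,fy=s,interpolation=cv2.INTER_CUBIC)
A=c(160,215,156,90,5); B=c(340,205,156,30+42-12,1)
A=c(160,215,155,70+18,5)
cv2.imwrite('pics/cropA.png',np.vstack([c(160,216,150,84,4),c(340,206,150,64,4)]))
E
```

```text
(no output)
```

View pics/cropA.png

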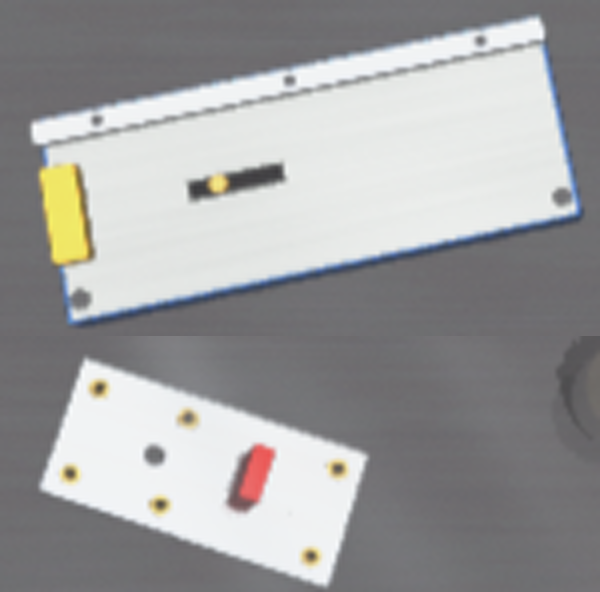

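The crop confirms the choice: aluminium plate, red handle at crop (257,474), hole at (154,455) and corners clear. The slot runs (188,190) to (284,172), with the pin tip at (218,184). Next I compute the poses.

```bash
cat > m.py <<'E'
from h import *
from scipy.optimize import least_squares
np.set_printoptions(precision=1,suppress=True)
f=load('top0')
def P(l,x0,y0,dy=0): l=np.array(l,float); return (l-[0,dy]+.5)/4-.5+[x0,y0]
def fit(uv,loc,z0,g):
    loc=np.array(loc,float)
    def W(p): 
        c,s=np.cos(p[2]),np.sin(p[2]); return np.c_[loc[:,:2]@np.array([[c,s],[-s,c]])+p[:2],loc[:,2]+z0]
    r=least_squares(lambda p:(w2px(f,W(p))-uv).ravel(),g)
    print('pose',r.x[:2],'yaw',np.degrees(r.x[2]),'res px',r.fun.round(2)); return r.x
t=P([(85,359),(367,456),(329,586),(40,489),(154,455)],340,206,336)
print(px2w(f,t,8))
T=fit(t,[(45,95,8),(45,-95,8),(-45,-95,8),(-45,95,8),(0,33,8)],0,[480,-150,-.3])
u=P([(580,215),(71,323),(188,190.5),(284,172.5)],160,216)
print(px2w(f,u,25))
F=fit(P([(580,215),(71,323)],160,216),[(-65,-160,25),(-65,160,25)],0,[450,150,.2])
pin=px2w(f,P([(218,184)],160,216),32)[0]
sl=px2w(f,u[2:],25)
def loc(p,X): c,s=np.cos(X[2]),np.sin(X[2]); return np.array([[c,s],[-s,c]])@(p[:2]-X[:2])
print('pin',pin,loc(pin,F)); print('slot local',[loc(s,F) for s in sl])
h=np.array([np.cos(T[2]),np.sin(T[2])]);y=np.array([-h[1],h[0]])
print('handle',T[:2]-27*y,'red px check',px2w(f,P([(260,466)],340,206,336),48))
np.save('poses.npy',[T,F])
E
python3 m.py
```

```text
[[ 642.1 -119.     8. ]
 [ 578.  -297.7    8. ]
 [ 494.2 -269.2    8. ]
 [ 556.5  -88.5    8. ]
 [ 578.6 -161.6    8. ]]
pose [ 567.7 -193.4] yaw -19.339296890965397 res px [-0.1  0.2  0.1 -0.3 -0.4  0.2  0.2 -0.1  0.3  0. ]
[[488.6  25.3  25. ]
 [422.5 334.8  25. ]
 [504.1 267.6  25. ]
 [515.3 208.7  25. ]]
pose [519.2 193.6] yaw 12.051563438607996 res px [ 0.7 -0.2 -0.7  0.1]
pin [507.  247.7  32. ] [-0.7 55.4]
slot local [array([ 0.7, 75.5]), array([-0.6, 15.6])]
handle [ 558.8 -218.9] red px check [[ 562.5 -220.2   48. ]]
```

```bash
cat >> h.py <<'E'
def plan(p,yaw):
    """units of total rz turn (done first), then shift in tool axes; tool pointing down, tool x at yaw deg"""
    o=ctrl.get_obs(); R=np.array(o['tool_rot']); c,s=np.cos(np.radians(yaw)),np.sin(np.radians(yaw))
    G=np.array([[c,s,0],[s,-c,0],[0,0,-1.]])
    rv=cv2.Rodrigues(R.T@G)[0].ravel()/.15
    d=np.array(p,float)-o['tool_pos']
    print('t',round(o['time'],2),'pos',np.round(o['tool_pos'],2),'yaw',round(np.degrees(np.arctan2(R[1,0],R[0,0])),2),'z',R[:,2].round(4),'gap',round(o['finger_gap'],1),'F',np.round(o['contact_force'],1),'M',np.round(o['wrist_torque'],2))
    print('turn units',rv.round(3),'shift units in goal axes',(G.T@d/25).round(3),'in present axes',(R.T@d/25).round(3))
E
python3 -c "
from h import *
plan((559,-219,150),-19.3)"
```

```text
t 0.1 pos [ 128.35 -534.16  230.33] yaw 13.52 z [-6.e-04  2.e-03 -1.e+00] gap 85.5 F [-0.4  0.2  0.1] M [-0.03  0.05  0.05]
turn units [-0.014  0.005  3.818] shift units in goal axes [ 12.091 -17.591   3.213] in present axes [19.695 -8.225  3.229]
```

Call:
servo_tool(series="0.985 -0.411 0 0 0 0 100;0.985 -0.411 0 0 0 0 100;0.985 -0.411 0 0 0 0 100;0.985 -0.411 0 0 0 0 100;0.985 -0.411 0 0 0 0 100;0.985 -0.411 0 0 0 0 100;0.985 -0.411 0 0 0 0 100;0.985 -0.411 0 0 0 0 100;0.985 -0.411 0 0 0 0 100;0.985 -0.411 0 0 0 0 100;0.985 -0.411 0 0 0 0 100;0.985 -0.411 0 0 0 0 100")

```text
time: 1.6
tool_pos: [387.3, -345.1, 230.7]
tool_rot: [[0.972, 0.234, -0.001], [0.234, -0.972, 0.001], [-0.001, -0.001, -1.0]]
contact_force: [0.8, -0.6, 0.0]
finger_gap: 85.7
```

Call:
servo_tool(series="0.985 -0.411 0 0 0 0 100;0.985 -0.411 0 0 0 0 100;0.985 -0.411 0 0 0 0 100;0.985 -0.411 0 0 0 0 100;0.985 -0.411 0 0 0 0 100;0.985 -0.411 0 0 0 0 100;0.985 -0.411 0 0 0 0 100;0.985 -0.411 0 0 0 0 100;0 0 0.8 0 0 0.955 100;0 0 0.8 0 0 0.955 100;0 0 0.8 0 0 0.955 100;0 0 0.8 0 0 0.955 100")

```text
time: 3.1
tool_pos: [558.9, -219.8, 149.9]
tool_rot: [[0.942, -0.335, -0.001], [-0.335, -0.942, 0.0], [-0.001, 0.0, -1.0]]
contact_force: [-0.1, -0.8, -0.4]
finger_gap: 85.2
```

```bash
python3 -c "
from h import *
f=snap('wrist','w1')
np.set_printoptions(precision=2,suppress=True)
plan((559,-219,16),-19.3); print(f['T'])"
```

```text
t 3.15 pos [ 556.88 -219.05  146.81] yaw -19.74 z [-0.01  0.   -1.  ] gap 85.3 F [-1.   0.4 -1.7] M [-0.04  0.14  0.01]
turn units [ 0.    0.05 -0.05] shift units in goal axes [ 0.08 -0.03  5.23] in present axes [ 0.12 -0.03  5.23]
[[  -0.34   -0.91   -0.25  622.92]
 [  -0.94    0.32    0.09 -243.27]
 [  -0.      0.27   -0.96  292.35]
 [   0.      0.      0.      1.  ]]
```

View pics/w1.png

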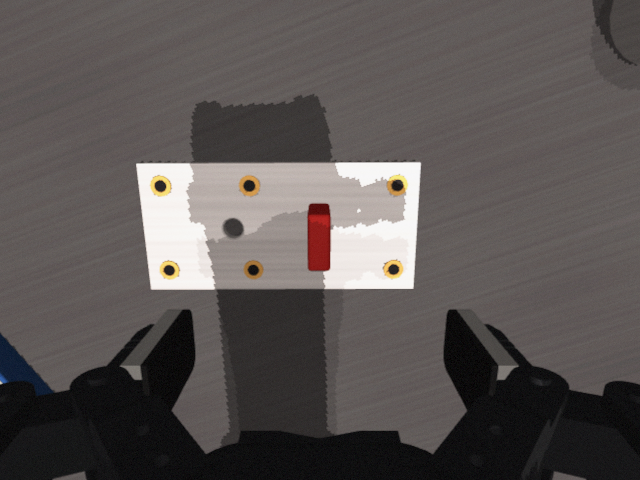

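The wrist view shows the plate with corners (137,163), (421,162), (414,289) and (151,290). The red handle is at (319,237) and the hole at (233,228), to the left (world +y).

```bash
python3 - <<'E'
from h import *
import io,contextlib
with contextlib.redirect_stdout(io.StringIO()): import m
m.f=load('w1')
T=m.fit(np.array([(137,163),(421,162),(414,289),(151,290),(233,228)],float),[(45,95,8),(45,-95,8),(-45,-95,8),(-45,95,8),(0,33,8)],0,m.T)
y=np.array([-np.sin(T[2]),np.cos(T[2])]);h=T[:2]-27*y;print(h)
plan((h[0],h[1],16),np.degrees(T[2]))
E
```

```text
pose [ 568.4 -195.1] yaw -19.442376475150343 res px [-0.4  0.3  0.1  0.3 -0.5 -0.5  0.5 -0.8  0.3  0.6]
[ 559.4 -220.6]
t 3.15 pos [ 556.9 -219.1  146.8] yaw -19.74 z [-0.  0. -1.] gap 85.3 F [-1.   0.4 -1.7] M [-0.   0.1  0. ]
turn units [ 0.  0. -0.] shift units in goal axes [0.1 0.  5.2] in present axes [0.2 0.  5.2]
```

Call:
servo_tool(series="0 0 0 0 0 0 100;0 0 0.9 0 0 0 100;0 0 0.9 0 0 0 60;0 0 0.9 0 0 0 60;0 0 0.9 0 0 0 60;0 0 0.6 0 0 0 60;0 0 0 0 0 0 60;0 0 0 0 0 0 60")

```text
time: 4.15
tool_pos: [560.4, -220.2, 47.5]
tool_rot: [[0.944, -0.33, 0.002], [-0.33, -0.944, -0.001], [0.002, 0.0, -1.0]]
contact_force: [-0.8, 0.4, 0.7]
finger_gap: 50.9
```

```bash
python3 -c "
from h import *
plan((559.3,-220.3,16),-19.4)"
```

```text
t 4.15 pos [ 560.36 -220.25   47.46] yaw -19.29 z [ 2.1e-03 -7.0e-04 -1.0e+00] gap 50.9 F [-0.8  0.4  0.7] M [-0.01 -0.01 -0.04]
turn units [ 0.    -0.015  0.012] shift units in goal axes [-0.039  0.016  1.258] in present axes [-0.042  0.016  1.258]
```

Call:
servo_tool(series="-0.04 0 0.6 0 0 0 60;0 0 0.5 0 0 0 60;0 0 0.15 0 0 0 60;0 0 0 0 0 0 40;0 0 0 0 0 0 25;0 0 0 0 0 0 0;0 0 0 0 0 0 0;0 0 0 0 0 0 0;0 0 0 0 0 0 0", force=60)

```text
time: 5.28
tool_pos: [559.0, -219.6, 15.6]
tool_rot: [[0.944, -0.331, 0.001], [-0.331, -0.944, -0.0], [0.001, -0.0, -1.0]]
contact_force: [-1.0, 0.8, 2.9]
finger_gap: 13.2
```

```bash
python3 -c "
from h import *
plan((559.3,-220.3,16),-19.4)"
```

```text
t 5.28 pos [ 558.99 -219.63   15.6 ] yaw -19.31 z [ 1.2e-03 -3.0e-04 -1.0e+00] gap 13.2 F [-1.   0.8  2.9] M [ 0.04  0.04 -0.01]
turn units [-0.001 -0.008  0.01 ] shift units in goal axes [ 0.021  0.021 -0.016] in present axes [ 0.021  0.021 -0.016]
```

```bash
python3 - <<'E'
from h import *
import io,contextlib
with contextlib.redirect_stdout(io.StringIO()): import m
F=m.F
for z,pts in((39,[(97,120),(290,81),(480,41)]),(39,[(31,122),(540,16)]),(25,[(80,299),(562,197)])):
    w=px2w(m.f,m.P(pts,160,216),z); d=w[0]-w[-1]; print(np.degrees(np.arctan2(-d[0],d[1])),[m.loc(p,F) for p in w])
def fw(x,y): return m.F[:2]+np.array([[np.cos(F[2]),-np.sin(F[2])],[np.sin(F[2]),np.cos(F[2])]])@[x,y]
t=fw(-4,-19); print(t); plan((*t,100),12.05)
E
```

```text
12.049976037747683 [array([ 52.7, 120.1]), array([52.2,  0. ]), array([  52.7, -119.7])]
12.18316354426258 [array([ 59.9, 159.8]), array([  60.7, -159.4])]
12.073016294646315 [array([-51.8, 150.7]), array([ -51.7, -149.6])]
[519.2 174.2]
t 5.28 pos [ 559.  -219.6   15.6] yaw -19.31 z [ 0. -0. -1.] gap 13.2 F [-1.   0.8  2.9] M [ 0.  0. -0.]
turn units [ 0.  -0.  -3.6] shift units in goal axes [  1.7 -15.7  -3.4] in present axes [ -6.7 -14.3  -3.4]
```

Call:
servo_tool(series="0 0 -0.2 0 0 0 0;0 0 -0.5 0 0 0 0;0 0 -0.8 0 0 0 0;0 0 -0.9 0 0 0 0;0 0 -0.7 0 0 0 0;0 0 -0.3 0 0 0 0;0 0 0 0 0 0 0;0 0 0 0 0 0 0")

```text
time: 6.28
tool_pos: [557.5, -219.3, 99.0]
tool_rot: [[0.944, -0.331, -0.002], [-0.331, -0.944, 0.001], [-0.002, 0.0, -1.0]]
contact_force: [-0.5, 0.2, -3.7]
finger_gap: 13.0
```

Call:
servo_tool(series="0 0 0 0 0 -0.4 0;0 0 0 0 0 -0.85 0;0 0 0 0 0 -0.9 0;0 0 0 0 0 -0.9 0;0 0 0 0 0 -0.6 0;0.1 -0.4 0 0 0 0 0;0.1 -0.9 0 0 0 0 0;0.1 -0.95 0 0 0 0 0;0.1 -0.95 0 0 0 0 0;0.1 -0.95 0 0 0 0 0;0.1 -0.95 0 0 0 0 0;0.1 -0.95 0 0 0 0 0")

```text
time: 7.78
tool_pos: [543.1, -64.5, 100.0]
tool_rot: [[0.978, 0.21, -0.001], [0.21, -0.978, 0.001], [-0.0, -0.001, -1.0]]
contact_force: [-0.4, -0.9, -4.7]
finger_gap: 13.0
```

Call:
servo_tool(series="0.1 -0.95 0 0 0 0 0;0.1 -0.95 0 0 0 0 0;0.1 -0.95 0 0 0 0 0;0.1 -0.95 0 0 0 0 0;0.1 -0.95 0 0 0 0 0;0.1 -0.95 0 0 0 0 0;0.1 -0.95 0 0 0 0 0;0.1 -0.95 0 0 0 0 0;0.1 -0.95 0 0 0 0 0;0.1 -0.5 0 0 0 0 0;0 0 0 0 0 0 0;0 0 0 0 0 0 0")

```text
time: 9.28
tool_pos: [521.2, 157.1, 99.9]
tool_rot: [[0.978, 0.207, -0.0], [0.207, -0.978, -0.002], [-0.001, 0.001, -1.0]]
contact_force: [-0.3, -0.8, -3.5]
finger_gap: 13.1
```

```bash
cat > fx.py <<'E'
from h import *
import io,contextlib
with contextlib.redirect_stdout(io.StringIO()): import m
m.F[2]=np.radians(12.08); F=m.F
C=np.array([[np.cos(F[2]),-np.sin(F[2])],[np.sin(F[2]),np.cos(F[2])]])
def fw(x,y): return F[:2]+C@[x,y]
def st():
    o=ctrl.get_obs(); print('fixture xy of tcp',(C.T@(np.array(o['tool_pos'])[:2]-F[:2])).round(2),'F fix',(C.T@np.array(o['contact_force'])[:2]).round(1))
E
python3 - <<'E'
from fx import *
plan((*fw(-4,-19),60),12.08); st()
f=snap('wrist','w2'); snap('top','t2')
E
```

```text
t 9.28 pos [521.2 157.1  99.9] yaw 11.97 z [-0. -0. -1.] gap 13.1 F [-0.3 -0.8 -3.5] M [-0.1 -0.1  0. ]
turn units [ 0.  0. -0.] shift units in goal axes [ 0.1 -0.7  1.6] in present axes [ 0.1 -0.7  1.6]
fixture xy of tcp [ -5.7 -36.1] F fix [-0.4 -0.7]
```

View pics/w2.png

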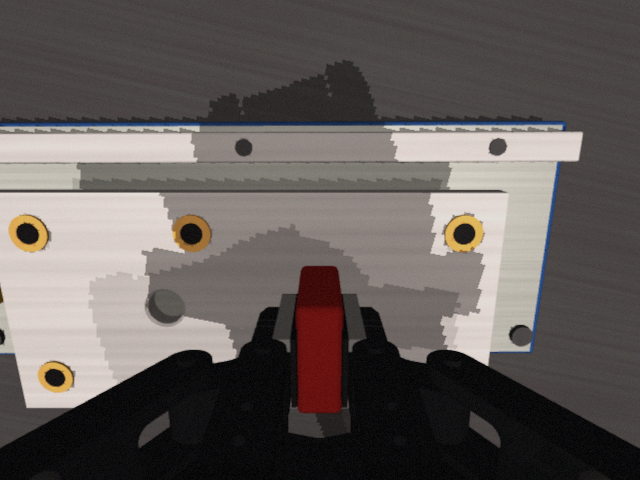

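The wrist view shows the held plate level and parallel to the fence. The plate's far edge is at row 191, the fence inner edge at row 162, the fence holes at (244,147) and (498,147), and the plate hole at (165,306).

```bash
python3 - <<'E'
from fx import *
np.set_printoptions(precision=2,suppress=True)
f=load('w2')
L=lambda w:[C.T@(p[:2]-F[:2]) for p in w]
zt=92.3
print('fence holes',L(px2w(f,[(244,147),(498,147)],39)))
print('fence inner edge z39',L(px2w(f,[(80,163),(450,162)],39)))
print('plate far edge',L(px2w(f,[(20,191),(507,192)],zt)))
print('plate -y end at', L(px2w(f,[(507,192),(490,362)],zt)))
print('plate hole',L(px2w(f,[(165,305)],zt)))
print('deck hole',L(px2w(f,[(520,335)],25)))
E
```

```text
fence holes [array([53.63, -1.58]), array([  53.29, -121.66])]
fence inner edge z39 [array([46.41, 77.05]), array([ 46.38, -99.52])]
plate far edge [array([40.68, 70.2 ]), array([  39.81, -104.41])]
plate -y end at [array([  39.81, -104.41]), array([ -28.8 , -105.56])]
plate hole [array([-3.61, 22.69])]
deck hole [array([ -52.21, -151.7 ])]
```

Call:
servo_tool(series="0.03 -0.35 0 0 0 0 0;0.02 -0.33 0.3 0 0 0 0;0 0 0.6 0 0 0 0;0 0 0.6 0 0 0 0;0 0 0.3 0 0 0 0;0 0 0.08 0 0 0 0;0 0 0 0 0 0 0;0 0 0 0 0 0 0;0 0 0 0 0 0 0")

```text
time: 10.5
tool_pos: [519.2, 175.5, 53.5]
tool_rot: [[0.978, 0.209, 0.001], [0.209, -0.978, 0.0], [0.001, -0.0, -1.0]]
contact_force: [0.0, -0.3, -3.7]
finger_gap: 12.9
```

```bash
python3 - <<'E'
from fx import *
plan((*fw(-4,-19.5),47.6),12.08); st()
E
```

```text
t 10.5 pos [519.2 175.5  53.5] yaw 12.05 z [ 0.  0. -1.] gap 12.9 F [ 0.  -0.3 -3.7] M [-0.1 -0.   0. ]
turn units [-0. -0. -0.] shift units in goal axes [-0.   0.1  0.2] in present axes [-0.   0.1  0.2]
fixture xy of tcp [ -3.7 -17.7] F fix [-0.  -0.3]
```

Call:
servo_tool(series="0 0.08 0.06 0 0 0 0;0 0 0.04 0 0 0 0;0 0 0.03 0 0 0 0;0 0 0 0 0 0 0;0 0 0 0 0 0 0")

```text
time: 11.12
tool_pos: [519.2, 173.5, 49.8]
tool_rot: [[0.978, 0.209, -0.0], [0.209, -0.978, 0.0], [0.0, -0.0, -1.0]]
contact_force: [-0.1, 0.8, -3.5]
finger_gap: 13.2
```

Call:
servo_tool(series="0 0 0.04 0 0 0 0;0 0 0.02 0 0 0 0;0 0 0 0 0 0 0;0 0 0 0 0 0 0")

```text
time: 11.62
tool_pos: [519.3, 173.4, 48.3]
tool_rot: [[0.978, 0.209, 0.0], [0.209, -0.978, 0.0], [0.0, 0.0, -1.0]]
contact_force: [0.1, 0.4, -2.9]
finger_gap: 13.3
```

Call:
servo_tool(series="0 0 0.04 0 0 0 0;0 0 0 0 0 0 0;0 0 0 0 0 0 0")

```text
time: 12.0
tool_pos: [519.4, 173.4, 47.5]
tool_rot: [[0.978, 0.209, 0.0], [0.209, -0.978, 0.0], [0.0, 0.0, -1.0]]
contact_force: [0.3, -1.1, -1.7]
finger_gap: 13.0
```

```bash
python3 - <<'E'
from fx import *
np.set_printoptions(precision=2,suppress=True)
plan((*fw(-4,-19.5),47.6),12.08); st()
E
```

```text
t 12.0 pos [519.42 173.43  47.52] yaw 12.05 z [ 0.  0. -1.] gap 13.0 F [ 0.3 -1.1 -1.7] M [-0.01  0.06  0.05]
turn units [ 0. -0. -0.] shift units in goal axes [-0.   -0.01 -0.  ] in present axes [-0.   -0.01 -0.  ]
fixture xy of tcp [ -3.99 -19.76] F fix [ 0.1 -1.2]
```

Call:
servo_tool(series="0 0 0.02 0 0 0 0;0 0 0 0 0 0 0;0 0 0 0 0 0 0")

```text
time: 12.38
tool_pos: [519.6, 173.4, 47.3]
tool_rot: [[0.978, 0.209, 0.001], [0.209, -0.978, -0.0], [0.001, 0.0, -1.0]]
contact_force: [-2.4, -1.6, 3.9]
finger_gap: 13.1
```

Call:
servo_tool(series="0 0 0.02 0 0 0 0;0 0 0 0 0 0 0;0 0 0 0 0 0 0")

```text
time: 12.75
tool_pos: [519.6, 173.4, 47.1]
tool_rot: [[0.978, 0.209, 0.001], [0.209, -0.978, -0.0], [0.001, 0.0, -1.0]]
contact_force: [-1.4, -2.9, 6.4]
finger_gap: 13.0
```

Call:
servo_tool(series="0 0 -0.02 0 0 0 0;0.04 0 0 0 0 0 0;0.04 0 0 0 0 0 0;0.04 0 0 0 0 0 0;0 0 0 0 0 0 0;0 0 0 0 0 0 0")

```text
time: 13.5
tool_pos: [520.7, 173.8, 47.0]
tool_rot: [[0.978, 0.21, -0.003], [0.21, -0.978, -0.001], [-0.003, 0.001, -1.0]]
contact_force: [-3.7, -3.1, 8.6]
finger_gap: 13.0
```

Call:
servo_tool(series="0.03 0 0 0 0 0 0;0 0 0 0 0 0 0;0 0 0 0 0 0 0")

```text
time: 13.88
tool_pos: [521.2, 174.0, 47.0]
tool_rot: [[0.978, 0.21, -0.003], [0.21, -0.978, -0.001], [-0.004, 0.001, -1.0]]
contact_force: [-5.3, -3.7, 8.9]
finger_gap: 13.3
```

```bash
python3 - <<'E'
from fx import *
np.set_printoptions(precision=2,suppress=True)
plan((*fw(-4,-19.5),47.6),12.08); st()
E
```

```text
t 13.88 pos [521.2  174.03  46.99] yaw 12.12 z [-0. -0. -1.] gap 13.3 F [-5.3 -3.7  8.9] M [0.01 1.31 0.37]
turn units [0.   0.02 0.01] shift units in goal axes [-0.07 -0.   -0.02] in present axes [-0.07 -0.   -0.02]
fixture xy of tcp [ -2.13 -19.55] F fix [-6.  -2.5]
```

Call:
servo_tool(series="0 0 -0.03 0 0 0 0;0 0 0 0 0 0 0;0 0 0 0 0 0 0")

```text
time: 14.25
tool_pos: [522.0, 174.5, 47.2]
tool_rot: [[0.978, 0.209, -0.002], [0.209, -0.978, 0.0], [-0.002, -0.0, -1.0]]
contact_force: [-3.2, -1.6, 3.2]
finger_gap: 13.5
```

Call:
servo_tool(series="0 0 0 0 0 0 0;0 0 0 0 0 0 0;0 0 0 0 0 0 0;0 0 0 0 0 0 0")

```text
time: 14.75
tool_pos: [523.2, 174.6, 47.4]
tool_rot: [[0.978, 0.209, 0.001], [0.209, -0.978, 0.001], [0.001, -0.0, -1.0]]
contact_force: [-0.6, 1.6, -0.9]
finger_gap: 13.4
```

```bash
python3 - <<'E'
from fx import *
np.set_printoptions(precision=3,suppress=True)
plan((*fw(-4,-19.5),47.6),12.08); st()
E
```

```text
t 14.75 pos [523.23 174.59  47.4 ] yaw 12.05 z [ 0.001  0.001 -1.   ] gap 13.4 F [-0.6  1.6 -0.9] M [0.36 0.36 0.1 ]
turn units [-0.003 -0.005 -0.003] shift units in goal axes [-0.159  0.003 -0.008] in present axes [-0.159  0.003 -0.008]
fixture xy of tcp [ -0.02 -19.42] F fix [-0.2  1.7]
```

Call:
servo_tool(series="0.03 0 0 0 0 0 0;0 0 0 0 0 0 0;0 0 0 0 0 0 0")

```text
time: 15.12
tool_pos: [523.9, 174.4, 47.5]
tool_rot: [[0.978, 0.209, 0.0], [0.209, -0.978, 0.0], [0.0, 0.0, -1.0]]
contact_force: [-1.0, 1.2, -1.4]
finger_gap: 13.3
```

Call:
servo_tool(series="0.03 0 0 0 0 0 0;0 0 0 0 0 0 0;0 0 0 0 0 0 0")

```text
time: 15.5
tool_pos: [524.3, 174.3, 47.5]
tool_rot: [[0.978, 0.209, -0.0], [0.209, -0.978, -0.0], [-0.0, 0.0, -1.0]]
contact_force: [-1.2, 1.0, -1.2]
finger_gap: 13.2
```

```bash
python3 - <<'E'
from fx import *
np.set_printoptions(precision=3,suppress=True)
plan((*fw(-4,-19.5),47.6),12.08); st()
f=snap('wrist','w3')
E
```

```text
t 15.5 pos [524.29 174.32  47.47] yaw 12.05 z [-0. -0. -1.] gap 13.2 F [-1.2  1.  -1.2] M [0.2  0.44 0.1 ]
turn units [ 0.002  0.002 -0.003] shift units in goal axes [-0.198 -0.017 -0.005] in present axes [-0.198 -0.016 -0.005]
fixture xy of tcp [  0.96 -19.91] F fix [-1.   1.2]
```

View pics/w3.png

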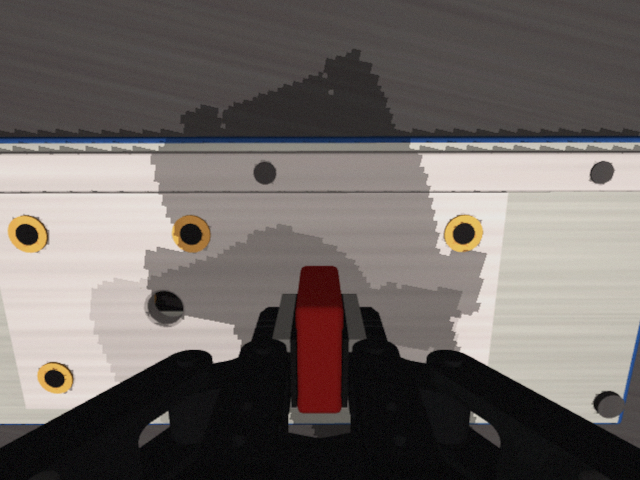

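The wrist view shows the plate edge meeting the fence's inner edge at row 192. The slot, but not the pin, is visible through the hole at (165,306), so the hole is still to the -y side of the pin. I'll confirm the fence contact by feel.

Call:
servo_tool(series="0.04 0 0 0 0 0 0;0 0 0 0 0 0 0;0 0 0 0 0 0 0;0 0 0 0 0 0 0")

```text
time: 16.05
tool_pos: [524.3, 174.3, 47.4]
tool_rot: [[0.978, 0.209, -0.002], [0.209, -0.978, -0.001], [-0.002, 0.001, -1.0]]
contact_force: [-5.5, -1.1, 2.3]
finger_gap: 13.1
```

```bash
python3 - <<'E'
from fx import *
np.set_printoptions(precision=3,suppress=True)
plan((*fw(-4,-19.5),47.6),12.08); st()
E
```

```text
t 16.05 pos [524.34 174.33  47.43] yaw 12.05 z [-0.002 -0.001 -1.   ] gap 13.1 F [-5.5 -1.1  2.3] M [-0.02  1.13  0.09]
turn units [ 0.004  0.015 -0.003] shift units in goal axes [-0.2   -0.017 -0.007] in present axes [-0.2   -0.016 -0.006]
fixture xy of tcp [  1.01 -19.91] F fix [-5.6  0.1]
```

Call:
servo_tool(series="-0.04 0 0 0 0 0 0;-0.045 0 0 0 0 0 0;0 -0.06 0 0 0 0 0;0 -0.06 0 0 0 0 0;0 -0.06 0 0 0 0 0;0 -0.06 0 0 0 0 0;0 -0.06 0 0 0 0 0;0 0 0 0 0 0 0;0 0 0 0 0 0 0")

```text
time: 17.18
tool_pos: [521.7, 182.3, 47.5]
tool_rot: [[0.978, 0.209, 0.0], [0.209, -0.978, 0.001], [0.0, -0.001, -1.0]]
contact_force: [0.0, 0.7, -2.3]
finger_gap: 13.3
```

```bash
python3 - <<'E'
from fx import *
np.set_printoptions(precision=3,suppress=True)
plan((*fw(-4,-19.5),47.6),12.08); st()
E
```

```text
t 17.18 pos [521.71 182.27  47.53] yaw 12.07 z [ 0.     0.001 -1.   ] gap 13.3 F [ 0.   0.7 -2.3] M [ 0.07 -0.13 -0.03]
turn units [-0.005 -0.002 -0.001] shift units in goal axes [-0.164  0.316 -0.003] in present axes [-0.164  0.316 -0.003]
fixture xy of tcp [  0.09 -11.6 ] F fix [0.2 0.7]
```

Call:
servo_tool(series="0 -0.04 0.02 0 0 0 0;0 -0.04 0 0 0 0 0;0 0 0 0 0 0 0;0 0 0 0 0 0 0")

```text
time: 17.68
tool_pos: [521.7, 182.9, 47.4]
tool_rot: [[0.978, 0.208, 0.001], [0.208, -0.978, -0.001], [0.001, 0.001, -1.0]]
contact_force: [0.1, -4.1, 3.4]
finger_gap: 13.3
```

Call:
servo_tool(series="0 -0.04 0 0 0 0 0;0 0 0 0 0 0 0;0 0 0 0 0 0 0")

```text
time: 18.05
tool_pos: [521.5, 184.7, 47.2]
tool_rot: [[0.978, 0.209, 0.001], [0.209, -0.978, 0.0], [0.001, -0.0, -1.0]]
contact_force: [1.1, -2.6, 3.1]
finger_gap: 12.9
```

```bash
python3 - <<'E'
from fx import *
np.set_printoptions(precision=3,suppress=True)
plan((*fw(-4,-19.5),47.6),12.08); st()
E
```

```text
t 18.05 pos [521.51 184.72  47.23] yaw 12.05 z [ 0.001  0.    -1.   ] gap 12.9 F [ 1.1 -2.6  3.1] M [-0.36 -0.12 -0.01]
turn units [-0.001 -0.006 -0.004] shift units in goal axes [-0.177  0.414 -0.015] in present axes [-0.176  0.414 -0.015]
fixture xy of tcp [ 0.41 -9.16] F fix [ 0.6 -2.7]
```

Call:
servo_tool(series="-0.01 -0.04 0 0 0 0 0;0 0 0 0 0 0 0;0 0 0 0 0 0 0")

```text
time: 18.42
tool_pos: [520.9, 185.8, 47.1]
tool_rot: [[0.978, 0.209, 0.001], [0.209, -0.978, 0.001], [0.001, -0.0, -1.0]]
contact_force: [1.5, -1.6, 2.0]
finger_gap: 12.9
```

Call:
servo_tool(series="0 -0.03 0 0 0 0 0;0 0 0 0 0 0 0;0 0 0 0 0 0 0")

```text
time: 18.8
tool_pos: [519.0, 187.3, 46.1]
tool_rot: [[0.978, 0.21, -0.002], [0.21, -0.978, 0.001], [-0.002, -0.001, -1.0]]
contact_force: [0.4, 1.3, -3.7]
finger_gap: 13.2
```

Call:
servo_tool(series="0 -0.03 0 0 0 0 0;0 0 0 0 0 0 0;0 0 0 0 0 0 0")

```text
time: 19.18
tool_pos: [519.7, 187.0, 46.7]
tool_rot: [[0.978, 0.209, -0.001], [0.209, -0.978, -0.0], [-0.001, -0.0, -1.0]]
contact_force: [-0.8, 0.6, -3.1]
finger_gap: 13.3
```

```bash
python3 - <<'E'
from fx import *
np.set_printoptions(precision=3,suppress=True)
plan((*fw(-4,-19.5),47.6),12.08); st()
E
```

```text
t 19.18 pos [519.73 187.    46.72] yaw 12.07 z [-0.001 -0.    -1.   ] gap 13.3 F [-0.8  0.6 -3.1] M [ 0.07 -0.02  0.  ]
turn units [-0.     0.008 -0.001] shift units in goal axes [-0.126  0.518 -0.035] in present axes [-0.126  0.518 -0.035]
fixture xy of tcp [-0.84 -6.56] F fix [-0.6  0.8]
```

Call:
servo_tool(series="0 0 0.03 0 0 0 0;0 0 0 0 0 0 0;0 0 0 0 0 0 0")

```text
time: 19.55
tool_pos: [520.2, 187.0, 46.3]
tool_rot: [[0.978, 0.209, -0.0], [0.209, -0.978, -0.0], [-0.0, -0.0, -1.0]]
contact_force: [-0.2, 0.0, -3.6]
finger_gap: 13.2
```

Call:
servo_tool(series="0 0 0.02 0 0 0 0;0 0 0 0 0 0 0;0 0 0 0 0 0 0")

```text
time: 19.92
tool_pos: [520.3, 187.0, 45.8]
tool_rot: [[0.978, 0.209, -0.0], [0.209, -0.978, 0.0], [-0.0, -0.0, -1.0]]
contact_force: [-0.8, 0.7, -4.4]
finger_gap: 13.3
```

```bash
python3 - <<'E'
from fx import *
np.set_printoptions(precision=3,suppress=True)
plan((*fw(-4,-19.5),47.6),12.08); st()
E
```

```text
t 19.93 pos [520.29 187.    45.8 ] yaw 12.05 z [-0.  0. -1.] gap 13.3 F [-0.8  0.7 -4.4] M [ 0.09  0.03 -0.06]
turn units [-0.     0.    -0.003] shift units in goal axes [-0.148  0.513 -0.072] in present axes [-0.148  0.513 -0.072]
fixture xy of tcp [-0.3  -6.68] F fix [-0.7  0.8]
```

Call:
servo_tool(series="0 0 0.04 0 0 0 0;0 0 0.03 0 0 0 0;0 0 0 0 0 0 0;0 0 0 0 0 0 0")

```text
time: 20.42
tool_pos: [520.3, 187.0, 44.0]
tool_rot: [[0.978, 0.209, 0.0], [0.209, -0.978, 0.0], [0.0, -0.0, -1.0]]
contact_force: [-0.6, 1.5, -3.9]
finger_gap: 13.5
```

Call:
servo_tool(series="0 0 0.04 0 0 0 0;0 0 0.03 0 0 0 0;0 0 0 0 0 0 0;0 0 0 0 0 0 0")

```text
time: 20.92
tool_pos: [520.3, 187.0, 42.2]
tool_rot: [[0.978, 0.209, -0.0], [0.209, -0.978, 0.0], [-0.0, -0.0, -1.0]]
contact_force: [0.2, 0.4, -4.5]
finger_gap: 13.4
```

Call:
servo_tool(series="0 0 0.03 0 0 0 0;0 0 0.02 0 0 0 0;0 0 0 0 0 0 0;0 0 0 0 0 0 0")

```text
time: 21.42
tool_pos: [520.3, 187.0, 41.0]
tool_rot: [[0.978, 0.209, -0.0], [0.209, -0.978, 0.0], [-0.0, -0.0, -1.0]]
contact_force: [0.8, 1.6, -2.8]
finger_gap: 12.9
```

```bash
python3 - <<'E'
from fx import *
np.set_printoptions(precision=3,suppress=True)
plan((*fw(0,-7),40.6),12.08); st()
E
```

```text
t 21.43 pos [520.3  187.01  41.01] yaw 12.06 z [-0.  0. -1.] gap 12.9 F [ 0.8  1.6 -2.8] M [ 0.24 -0.01 -0.01]
turn units [-0.     0.    -0.003] shift units in goal axes [0.011 0.013 0.016] in present axes [0.011 0.013 0.016]
fixture xy of tcp [-0.29 -6.67] F fix [1.1 1.4]
```

Contact with the deck is starting. I lower a little more to seat it.

Call:
servo_tool(series="0 0 0.02 0 0 0 0;0 0 0 0 0 0 0;0 0 0 0 0 0 0")

```text
time: 21.8
tool_pos: [520.3, 187.0, 40.6]
tool_rot: [[0.978, 0.209, 0.0], [0.209, -0.978, 0.0], [0.0, 0.0, -1.0]]
contact_force: [-1.0, 2.0, -2.2]
finger_gap: 12.9
```

Call:
servo_tool(series="0 0 0.01 0 0 0 0;0 0 0 0 0 0 0;0 0 0 0 0 0 0")

```text
time: 22.18
tool_pos: [520.4, 187.0, 40.6]
tool_rot: [[0.978, 0.209, 0.0], [0.209, -0.978, 0.0], [0.0, 0.0, -1.0]]
contact_force: [-3.3, 0.2, 2.4]
finger_gap: 12.9
```

```bash
python3 - <<'E'
from fx import *
np.set_printoptions(precision=3,suppress=True)
plan((*fw(0,-7),40.6),12.08); st()
snap('wrist','w4')
E
```

```text
t 22.18 pos [520.35 187.03  40.64] yaw 12.05 z [ 0.  0. -1.] gap 12.9 F [-3.3  0.2  2.4] M [0.2  0.33 0.07]
turn units [ 0.    -0.001 -0.003] shift units in goal axes [0.009 0.014 0.002] in present axes [0.009 0.014 0.002]
fixture xy of tcp [-0.23 -6.66] F fix [-3.1  0.9]
```

View pics/w4.png

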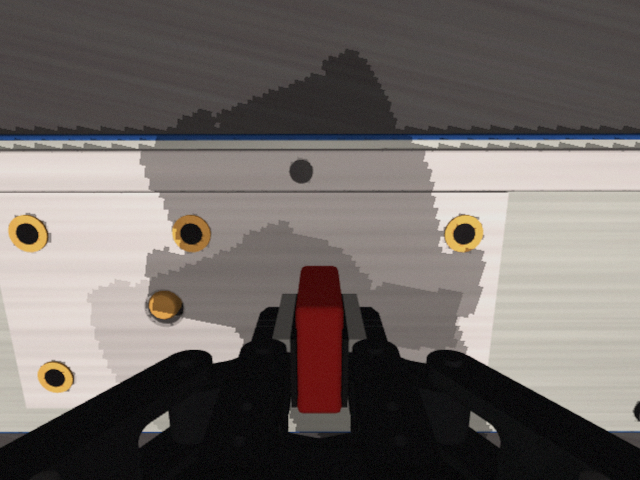

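The brass pin now fills the hole at (164,306). TCP z of 40.6 means the underside is at 25.0, which is flush, and the plate is parallel to the fence. Releasing and retreating.

Call:
servo_tool(series="0 0 -0.01 0 0 0 0;0 0 0 0 0 0 25;0 0 0 0 0 0 40;0 0 0 0 0 0 50;0 0 0 0 0 0 50;0 0 -0.2 0 0 0 50;0 0 -0.5 0 0 0 50;0 0 -0.9 0 0 0 50;0 0 -0.9 0 0 0 50;0 0 -0.9 0 0 0 50;0 0 -0.9 0 0 0 50")

```text
time: 23.6
tool_pos: [520.5, 187.2, 149.9]
tool_rot: [[0.978, 0.209, 0.001], [0.209, -0.978, 0.0], [0.001, -0.0, -1.0]]
contact_force: [-0.1, -0.1, -0.3]
finger_gap: 42.6
```

Call:
servo_tool(series="-0.9 0 -0.5 0 0 0 50;-0.9 0 -0.5 0 0 0 50;-0.9 0 0 0 0 0 50;-0.5 0 0 0 0 0 50;0 0 0 0 0 0 50;0 0 0 0 0 0 50;0 0 0 0 0 0 50")

```text
time: 24.48
tool_pos: [442.8, 170.3, 172.9]
tool_rot: [[0.978, 0.208, 0.0], [0.208, -0.978, 0.0], [0.0, -0.0, -1.0]]
contact_force: [-0.4, 0.7, -0.2]
finger_gap: 42.5
```

```bash
python3 - <<'E'
from fx import *
plan((*fw(0,-7),40.6),12.08)
snap('wrist','w5');snap('top','t5');snap('scene','s5')
a=cv2.imread('pics/w5.png');b=cv2.imread('pics/s5.png');t=cv2.imread('pics/t5.png')
cv2.imwrite('pics/fin.png',np.vstack([np.hstack([cv2.resize(a,(400,300)),cv2.resize(b[240:360,290:450],(400,300))]),np.hstack([cv2.resize(t,(400,300)),cv2.resize(t[210:300,160:280],(400,300))])]))
E
```

```text
t 24.48 pos [442.8 170.3 172.9] yaw 12.03 z [ 0.  0. -1.] gap 42.5 F [-0.4  0.7 -0.2] M [ 0. -0. -0.]
turn units [-0. -0. -0.] shift units in goal axes [3.2 0.  5.3] in present axes [3.2 0.  5.3]
```

View pics/fin.png

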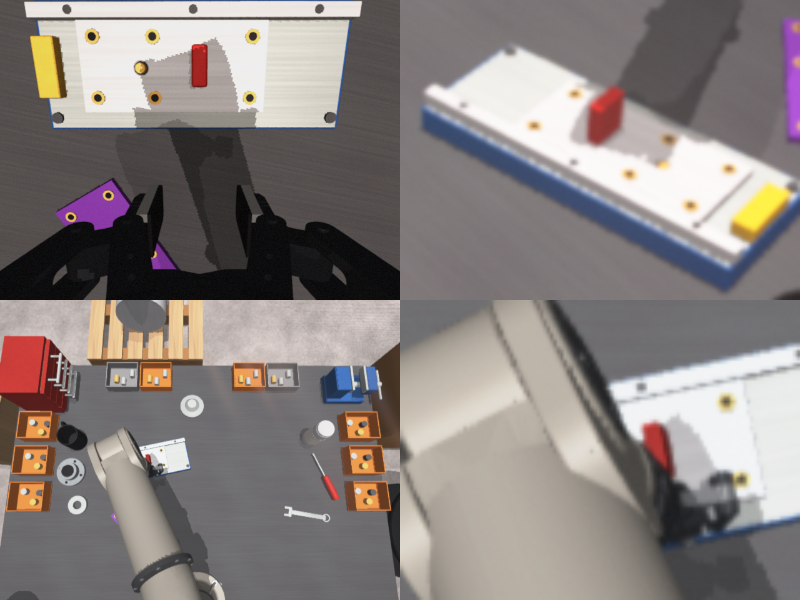

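The template lies flush on the deck, square to the fence, with the pin in its hole. The gripper is clear and the bystanders I can see are where they were. Handing in.

```bash
python3 -c "
from h import *
print(ticket.finish_job())"
```

```text
the job is handed in; nothing more can be done
None
```

I placed the aluminium template on the blue fixture with the pin in its hole, let go, and handed the job in at about 25 s of the 64 s allowed.

- **What I did:** I gripped it by the red handle and rested it on the pin with the hole about 13 mm to the side. I then touched the fence with about 5 N sideways, backed off about 1 mm, slid it along until the hole dropped over the pin, lowered it and released.
- **Forces:** The highest I saw between template and fixture was about 13 N pressing on the pin, during the move towards the fence. I eased that off, and the slide itself ran at about 1 to 7 N. The limit is 30 N. I only read the force at the end of each move, so a brief higher peak is possible.
- **Last checks:** The tool height before release put the underside at 25.0 mm, the deck height. The held plate's angle was 12.05°, against 12.08° measured for the fixture. The last pictures show the pin in the hole, the plate parallel to the fence and the gripper clear.
- **Disagreements and gaps:** The top and wrist cameras differed by up to about 2 mm on positions, which I settled by feel. In the last top view the arm hides part of the fixture and most of the purple plate. I saw no bystander moved, but I judged that by eye and did not measure it.

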